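# Reset the delivery arm of a fraction collector

## Robot

A 6-joint arm with a two-finger parallel gripper is mounted at the origin on the work surface. World frame = base frame: x ahead of the robot, y to its left, z up, the work surface at z = 0. Lengths are in m, angles in rad, forces in N, time in s.
With the tool pointing down it reaches from about 0.25 to 0.725 m from the base axis. Payload 9.7 kg.
Tool frame: the origin (TCP) lies at the very end of the fingers, on their centre line; the grasp point (between the pads) lies 19 mm behind it; z points along the fingers, y is the line along which they close (so a half turn about z gives the same grasp; the last joint's range is limited). The gripper opens to 85 mm and grips with 20 to 120 N. Pads are 22 mm wide; open, the fingers measure 114 mm over their backs; the gripper's body (76 mm by 85 mm) begins 54 mm behind the grasp point. The pads swing forward as they close: fully open they stand 13 mm farther back than shut.
Start: joints at [-1.119, 0.087, 0.176, 1.66, 0, 1.571], TCP at [0.24, -0.495, 0.204] pointing down, gripper open.
Joint ranges: [-3.13, 3.13], [-0.85, 1.81], [-1.15, 1.24], [-2.2, 2.28], [-1.44, 1.52], [-3.14, 3.14]. Speed limits (rad/s): [2.22, 2.22, 2.57, 3.14, 3.14, 3.14].

## Interface

Orientations are given as a rotation vector (axis times angle).
In Python, from rig import manip gives the robot as it stands. The module is installed in compiled form; this text tells all that it offers.
- The arm moves only by the tool send_rows, never from a script. Its argument "increments" is one flat list of numbers, 4 for each row, row after row: the shift along the world's x, y, z in mm, then the turn about the world's z in degrees. A call has 1 to 5 rows; each row shifts and turns the commanded pose from where the row before left it; what a row does not reach is not made up. A row lasts 1/8 s, in which the tool goes at most 62.5 mm and 10.7 degrees, less where a joint would pass 70% of its speed; a pose out of reach is approached as far as the arm can. A call with a gripper value outside its range is refused whole. "gripper" is the finger opening in mm, from 0 to 85.4, set as the call begins (left out, the last holds). The fingers move at their own pace and stop on an object; "squeeze" is the grip in N (left out, the last holds). Time passes only in rows, so rows that do not move let the fingers close. It gives the time, the measured TCP pose, the force, the opening and the grip force at its end, in the units of the state.
- manip.sense(): the state, without advancing time (a new reading comes with each control period).
- manip.get_image(name): name is "side" or "top"; returns (picture, depth): 400x640x3 uint8, red, green, blue; 400x640 float32, m along the optical axis (not along the pixel's ray), 0 where there is no reading.
- manip.calibration(name): a dict with "fx", "fy", "cx", "cy" (pixels), "distortion" ([k1, k2, p1, p2, k3] as OpenCV has them; the pictures are not rectified), "R" (3x3) and "t" (3): a world point X has camera coordinates R X + t. Camera axes: x right, y down, z forward; pixel columns grow to the right and rows downward; lengths in m; the calibration is good to about 2 mm. A picture is of the moment at which its call begins. calibration takes no time and is no camera call.
- manip.hand_in(): hands the job in; it is judged then, once.
Trained networks look in the newest picture that a camera, given by its name, has taken for a name from the list of things; names that differ only in an ending like _2 or _b are one class to them, and where a whole thing is asked for, a point or a joint stands for the part that bears it (a point fixed in the world has none). Each returns a list of dicts, best first, with "p" (0 to 1); they miss things now and then, are a little off and sometimes report something else, mostly with a low value. They report only what shows in the picture. A call takes as long as a camera call.
- manip.masks_of(camera, thing): "region" (400x640 bool, what is visible of it) and "centre" ([column, row] in pixels, amid what is visible of it).
- manip.tip_of(camera, thing): "centre" ([column, row] in pixels: a listed point, or the origin of a listed thing).
The state is a dict: "time_s": time; "joint_positions": joint angles; "qvel": joint speeds; "tau": joint torques, N m; "tool_pos": TCP position; "ee_rot": TCP orientation; "force": force on the tool from outside, world axes, zero at the start; "wrist_torque": the same for the moment, N m; "grip_width": opening from 0.0 (shut) to 1.0 (fully open); "grasp_force": force on a finger pad.
Only numpy, scipy, OpenCV 4.12 (cv2) and the standard library are available. Lean on these libraries where they do the work, as an engineer would, in place of code of your own. Each camera call takes 0.05 s, during which the arm holds its last target. There are 200 camera calls.

## Task

Loosen the clamp lever on top of the fraction collector's post by turning it anticlockwise through well over half its travel, swing the delivery arm round until its pointer stands exactly opposite the tip of the index clip on the graduated arc, then turn the lever back clockwise as far as it goes so that the arm is clamped there. Leave the loose vials, the bottles and the mouse where they are.

Things in the scene. Friction and masses are not known exactly. Their poses are not given: they have to be found in the camera images.
- collector: Fraction collector, fixed: white base (x -70 to 190, y +-165, 28 mm high), post and, on 3 pillars, an aluminium arc plate with 5-degree lines (radius 155 to 185 mm, top z = 98 mm, +-66 deg). Origin on the bench under the vertical pivot axis; angles count anticlockwise from its x axis, which points from the post to mid-arc. Fixed vials stand on the base at radius 105 mm, tops at z = 60 mm.
- head (a joint): Delivery arm's angle about the pivot (rad, anticlockwise from above, +-1.0; 0 along collector x). White bar 20 mm wide, radius 27 to 137 mm, z 101 to 123 mm; below it at radius 105 mm a nozzle 12 mm thick down to z 79 mm; a thin dark pointer at its end. Held fast while clamped (to over 20 N); loose, it swings under 2 to 3 N pushed on its side near the end and stays where left.
- push_point (a point): Point on the arm's centre line 115 mm from the pivot axis, at half its height (z = 112 mm): the place to push the arm sideways; the sides lie 10 mm either side of it.
- pointer_tip (a point): Tip of the pointer at the arm's end, 151 mm from the pivot axis, z = 104 mm.
- index_tip (a point): Tip of the index clip, a fixed dark steel clip 16 mm wide straddling the arc plate (radius 160 to 191 mm, up to z = 120 mm) with a narrow dark tongue pointing at the pivot. The point lies on the clip's centre line at the pointer's radius and height (151 mm, z = 104 mm): pointer tip and index tip coincide when the arm is right.
- lever (a joint): Angle (rad) of the steel clamp lever on the post: 0 is fully tight (hard stop), growing anticlockwise from above as it loosens; 1.35 is the other stop. Starts at 0 to 0.1. The clamp bites below 0.55 and frees the arm above. At q the lever points to 2.0 + q rad in the collector's frame. It stays where left; turning takes 2 to 7 N at the grip, most at the tight end.
- lever_grip (a point): Centre of the lever's upright round grip, 20 mm in diameter, 40 mm tall (z = 146 to 186 mm, this point at 166 mm), 65 mm from the pivot axis. A bar 12 mm wide, z = 146 to 156 mm, joins it to the hub (38 mm in diameter, top z = 160 mm).
- vial_a: Loose amber vial, 22 mm in diameter, 39 mm tall, standing on the collector's base beside the post; origin at its foot. Not to be disturbed.
- vial_b: Another such vial, on the base at the other side of the post.
- bottle_a: Loose glass bottle with a blue cap, 64 mm in diameter, 130 mm tall, on the bench; origin at its foot. Bystander.
- bottle_b: Loose amber jar with a blue cap, 72 mm in diameter, 100 mm tall, on the bench; origin at its foot. Bystander.
- mouse: Loose grey computer mouse, 60 mm across, 32 mm tall, on the bench. Bystander.

How it is judged:
By the outcome, as a careful person would: the job done as asked, in the order asked, and still so for the second after the job is handed in, with the robot touching nothing.
It also fails if it takes over 72 s, if anything falls off the work surface, if the arm or the gripper's body presses on something with over 40 N, if the wrist force passes 120 N, or if a joint passes its speed limit or range.

## Working session

There is one attempt and no reset: what is moved stays moved. The work goes in short steps, Python scripts to look and compute and a tool call to move; the robot and the scene stay as the last step left them, time stands still between calls to the robot, and variables do not carry over. Pictures are saved under pics/ and viewed, at most 10 in all, crops included, and the job is handed in when it is done.

Besides the shell and the picture viewer there is one more tool, called after "Call:" as a command line: name --argument value ..., lists and objects as JSON in quotes. send_rows: Moves the arm, as the interface text tells. Its arguments: {"type":"object","properties":{"increments":{"type":"array"},"gripper":{"type":"number"},"squeeze":{"type":"number"}},"required":["increments"]}

```bash
mkdir -p pics; cat > h.py <<'E'
import numpy as np, cv2
from rig import manip
def ray(cam,px):
    c=manip.calibration(cam);K=np.array([[c['fx'],0,c['cx']],[0,c['fy'],c['cy']],[0,0,1]])
    u=cv2.undistortPoints(np.array([[px]],float),K,np.array(c['distortion'],float))[0,0]
    R=np.array(c['R']);t=np.array(c['t']);return -R.T@t, R.T@np.array([u[0],u[1],1.])
def atz(cam,px,z):
    o,d=ray(cam,px);return o+d*(z-o[2])/d[2]
def tri(p1,p2):
    A=np.zeros((3,3));b=np.zeros(3)
    L=[]
    for o,d in (p1,p2):
        d=d/np.linalg.norm(d);P=np.eye(3)-np.outer(d,d);A+=P;b+=P@o;L.append((P,o))
    x=np.linalg.solve(A,b);return x,[np.linalg.norm(P@(x-o)) for P,o in L]
def proj(cam,X):
    c=manip.calibration(cam);K=np.array([[c['fx'],0,c['cx']],[0,c['fy'],c['cy']],[0,0,1]])
    return cv2.projectPoints(np.atleast_2d(np.array(X,float)),cv2.Rodrigues(np.array(c['R']))[0],np.array(c['t'],float),K,np.array(c['distortion'],float))[0][:,0]
E
python3 - <<'E'
from h import *
np.set_printoptions(precision=4,suppress=True)
for c in ('side','top'):
    im,d=manip.get_image(c);cv2.imwrite(f'pics/{c}0.png',im[:,:,::-1])
Z={'collector':0,'push_point':.112,'pointer_tip':.104,'index_tip':.104,'lever_grip':.166,'vial_a':.028,'bottle_a':0,'bottle_b':0,'mouse':0}
for n,z in Z.items():
    r={c:manip.tip_of(c,n)[:3] for c in ('side','top')}
    for c in r:
        for k in r[c]: print(n,c,round(k['p'],2),np.round(k['centre'],1),atz(c,k['centre'],z))
    if r['side'] and r['top']: print('   tri',*tri(ray('side',r['side'][0]['centre']),ray('top',r['top'][0]['centre'])))
s=manip.sense();print(s['time_s'],s['tool_pos'],s['ee_rot'],s['force'])
E
```

```text
collector side 0.72 [324.1 220. ] [ 0.5185 -0.1007  0.    ]
collector top 0.85 [341.9 216.8] [ 0.5202 -0.1144  0.    ]
   tri [ 0.5198 -0.1151 -0.0102] [np.float64(0.0008026013730171633), np.float64(0.0008026013730172277)]
push_point side 0.61 [302. 171.] [ 0.5902 -0.2068  0.112 ]
push_point top 0.54 [372.1 199.6] [ 0.5684 -0.204   0.112 ]
   tri [ 0.5791 -0.2033  0.1134] [np.float64(0.010769100323710725), np.float64(0.010769100323710576)]
pointer_tip side 0.66 [300.2 167.2] [ 0.5993 -0.2476  0.104 ]
pointer_tip top 0.53 [379.1 188.8] [ 0.6032 -0.2286  0.104 ]
   tri [ 0.5997 -0.2269  0.115 ] [np.float64(0.0023741707100159407), np.float64(0.002374170710015833)]
index_tip side 0.46 [270.9 201. ] [ 0.666  -0.0426  0.104 ]
index_tip top 0.61 [324.2 172.3] [ 0.6601 -0.0542  0.104 ]
index_tip top 0.44 [424.1 248. ] [ 0.4111 -0.3667  0.104 ]
index_tip top 0.41 [298.8 217.4] [0.5173 0.0301 0.104 ]
   tri [ 0.6647 -0.0541  0.0964] [np.float64(0.0034417499879852795), np.float64(0.0034417499879854955)]
lever_grip side 0.63 [331.9 184.3] [ 0.495 -0.032  0.166]
lever_grip side 0.37 [355.8 172.7]
[... 777 characters left out ...]
4821142882664)]
bottle_b side 0.76 [356.  174.1] [ 0.4093 -0.3946  0.    ]
bottle_b side 0.61 [356.1 383.5] [0.4429 0.4394 0.    ]
bottle_b top 0.71 [427.6 248.1] [ 0.406  -0.4067  0.    ]
bottle_b top 0.62 [181.3 244.5] [0.4363 0.4416 0.    ]
   tri [ 0.407  -0.4089 -0.0078] [np.float64(0.0013324821142882864), np.float64(0.0013324821142882664)]
mouse side 0.48 [310.7 168.8] [ 0.5779 -0.4336  0.    ]
mouse side 0.25 [306.5 169.3] [ 0.5935 -0.4293  0.    ]
mouse top 0.55 [442.3 196.7] [ 0.5822 -0.4646  0.    ]
   tri [ 0.5821 -0.4708 -0.0196] [np.float64(0.0016964934839780784), np.float64(0.0016964934839780394)]
1.0 [ 0.2401 -0.4948  0.2045] [ 3.0617  0.7037 -0.0001] [-0.1265  1.1558 -0.3796]
```

View pics/top0.png

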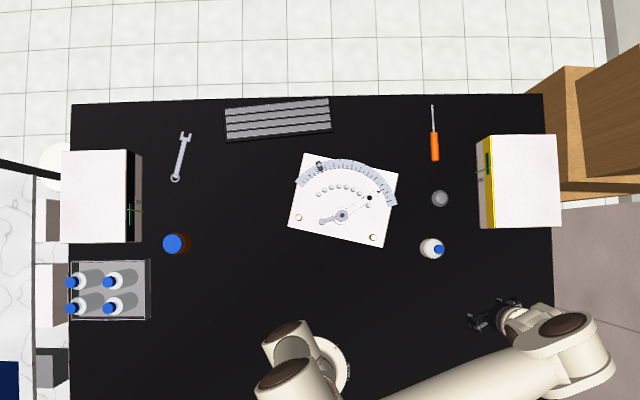

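View pics/side0.png

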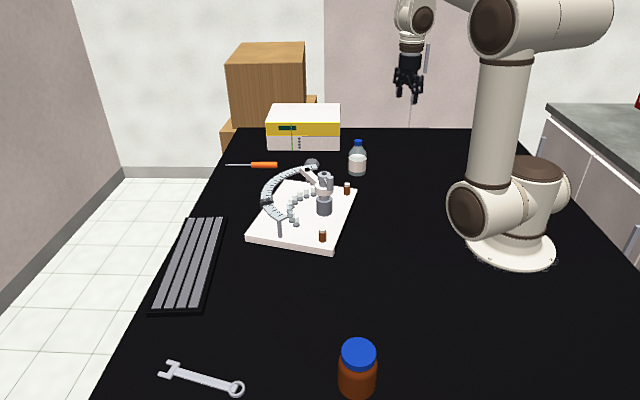

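View crop.

```bash
python3 - <<'E'
from h import *
np.set_printoptions(precision=4,suppress=True)
t=cv2.imread('pics/top0.png')[146:256,282:408];s=cv2.imread('pics/side0.png')[150:256,240:364]
cv2.imwrite('pics/ct.png',cv2.resize(t,None,fx=6,fy=5.4,interpolation=cv2.INTER_CUBIC) if 0 else cv2.resize(t,None,fx=5.4,fy=5.4,interpolation=cv2.INTER_CUBIC))
cv2.imwrite('pics/cs.png',cv2.resize(s,None,fx=5.4,fy=5.4,interpolation=cv2.INTER_CUBIC))
# base top outline by depth
im,d=manip.get_image('top');c=manip.calibration('top')
print(c['fx'],-np.array(c['R']).T@c['t'])
K=np.array([[c['fx'],0,c['cx']],[0,c['fy'],c['cy']],[0,0,1]])
m=manip.masks_of('top','collector')[0]['region']
cn=max(cv2.findContours(m.astype(np.uint8),0,2)[0],key=cv2.contourArea)
print(m.sum(),cv2.minAreaRect(cn))
for n in ('head','lever','index_tip'):
  for q in manip.masks_of('top',n)[:2]: print(n,q['p'],q['centre'],q['region'].sum())
E
```

```text
411.1473732764084 [ 0.4661 -0.0165  1.4123]
7422 ((344.3123779296875, 198.9737548828125), (102.61011505126953, 80.30082702636719), 12.724355697631836)
head 0.53 [358.4, 205.2] 243
lever 0.72 [342.0, 217.0] 184
index_tip 0.5 [321.8, 165.3] 54
```

View pics/ct.png

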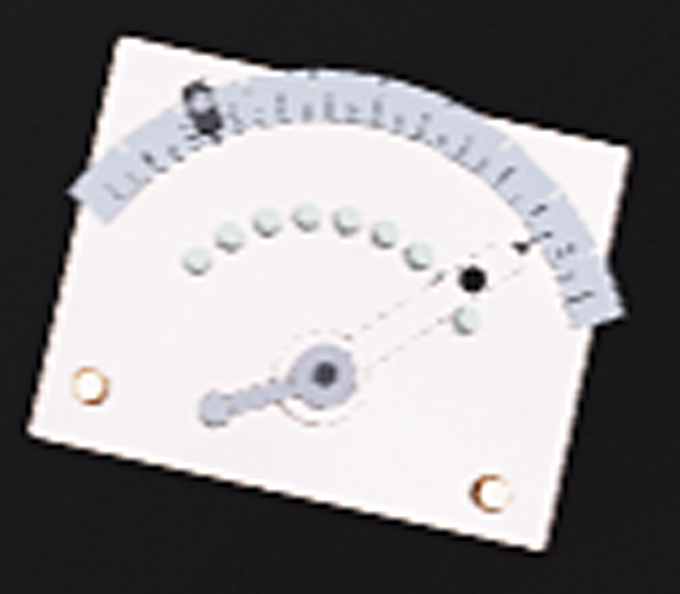

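View pics/cs.png

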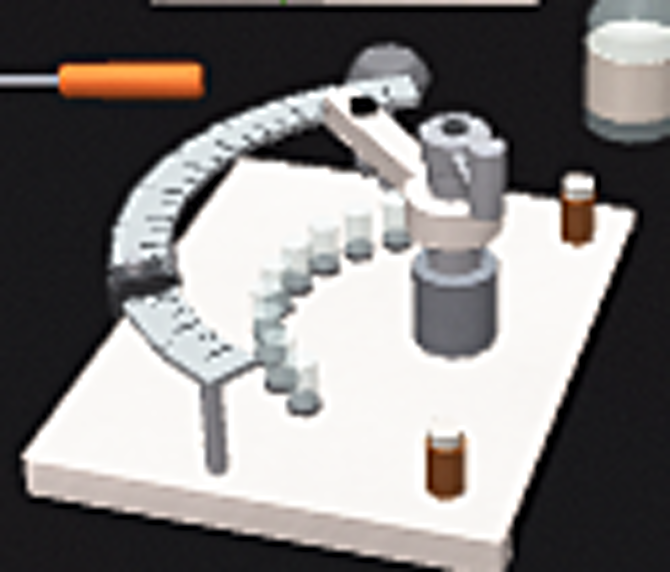

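```bash
cat >> h.py <<'E'
def fitbase():
    # refine corners from bright/dark edges in top0: fit lines on base edges
    im=cv2.imread('pics/top0.png',0).astype(np.float32)
    cs=[((u+.5)/5.4-.5+282,(v+.5)/5.4-.5+146) for u,v in ((120,37),(630,148),(545,550),(30,435))]
    cr=cv2.cornerSubPix(im,np.array(cs,np.float32)[:,None],(3,3),(-1,-1),(3,50,.001))[:,0]
    W=np.array([atz('top',p,.028)[:2] for p in cr])
    L=np.array([[.19,.165],[.19,-.165],[-.07,-.165],[-.07,.165]])
    a=L-L.mean(0);b=W-W.mean(0)
    th=np.arctan2((a[:,0]*b[:,1]-a[:,1]*b[:,0]).sum(),(a*b).sum())
    R=np.array([[np.cos(th),-np.sin(th)],[np.sin(th),np.cos(th)]])
    o=W.mean(0)-R@L.mean(0)
    return o,th,R,W-(L@R.T+o)
E
python3 - <<'E'
from h import *
np.set_printoptions(precision=4,suppress=True)
o,th,R,res=fitbase();print(o,th,np.degrees(th));print(res*1e3)
def pc(u,v,ox,oy):return ((u+.5)/5.4-.5+ox,(v+.5)/5.4-.5+oy)
def rep(n,X):
    l=R.T@(X[:2]-o);print(n,X,'r',np.hypot(*l),'ang',np.degrees(np.arctan2(l[1],l[0])),np.arctan2(l[1],l[0]))
for n,u,v,z in (('tongue',217,139,.104),('clip',203,108,.119),('nozzle/cap',471,279,.123),('ptr',522,246,.104),('hub',325,373,.16),('grip',214,408,.186),('vialb',89,386,.067),('viala',490,493,.067)):
    rep(n,atz('top',pc(u,v,282,146),z))
for n,t,s in (('idx',[324.2,172.3],[270.9,201]),('ptr',[379.1,188.8],[300.2,167.2]),('grip',[320.3,222.1],[331.9,184.3])):
    rep(n,tri(ray('top',t),ray('side',s))[0])
E
```

```text
Traceback (most recent call last):
  File "h.py", line 22, in fitbase
    cr=cv2.cornerSubPix(im,np.array(cs,np.float32)[:,None],(3,3),(-1,-1),(3,50,.001))[:,0]
       ~~~~~~~~~~~~~~~~^^^^^^^^^^^^^^^^^^^^^^^^^^^^^^^^^^^^^^^^^^^^^^^^^^^^^^^^^^^^^^
cv2.error: OpenCV(4.12.0) :-1: error: (-5:Bad argument) in function 'cornerSubPix'
> Overload resolution failed:
>  - Layout of the output array corners is incompatible with cv::Mat
>  - Expected Ptr<cv::UMat> for argument 'corners'
```

```bash
sed -i 's/np.array(cs,np.float32)\[:,None\]/np.array(cs,np.float32).reshape(4,1,2).copy()/' h.py
cat > r.py <<'E'
from h import *
np.set_printoptions(precision=4,suppress=True)
o,th,R,res=fitbase();print(o,th,np.degrees(th));print(res*1e3)
def pc(u,v,ox,oy):return ((u+.5)/5.4-.5+ox,(v+.5)/5.4-.5+oy)
def rep(n,X):
    l=R.T@(X[:2]-o);print(n,X,'r',np.hypot(*l),'ang',np.degrees(np.arctan2(l[1],l[0])),np.arctan2(l[1],l[0]))
E
python3 - <<'E'
from r import *
for n,u,v,z in (('tongue',217,139,.104),('clip',203,108,.119),('nozzle/cap',471,279,.123),('ptr',522,246,.104),('hub',325,373,.16),('grip',214,408,.186),('vialb',89,386,.067),('viala',490,493,.067)):
    rep(n,atz('top',pc(u,v,282,146),z))
for n,t,s in (('idx',[324.2,172.3],[270.9,201]),('ptr',[379.1,188.8],[300.2,167.2]),('grip',[320.3,222.1],[331.9,184.3])):
    rep(n,tri(ray('top',t),ray('side',s))[0])
E
```

```text
[ 0.5194 -0.1016] -0.2451321376228217 -14.045036908807745
[[-2.8386 -0.4939]
 [-0.1771  0.7906]
 [ 0.9381  0.8099]
 [ 2.0776 -1.1066]]
tongue [ 0.6634 -0.0465  0.104 ] r 0.15414738021914215 ang 34.99108357275153 0.6107096171850149
clip [ 0.6797 -0.0383  0.119 ] r 0.17226707067541414 ang 35.584944010180486 0.621074437115484
nozzle/cap [ 0.5752 -0.1922  0.123 ] r 0.10641486192279774 ang -44.37829517037744 -0.7745473671449843
ptr [ 0.5957 -0.2257  0.104 ] r 0.14568709840859273 ang -44.373350810986125 -0.7744610717942039
hub [ 0.5206 -0.1031  0.16  ] r 0.0018960417602731387 ang -39.389244459286466 -0.6874720056874823
grip [ 0.5014 -0.0395  0.186 ] r 0.06463174062456041 ang 120.22880541602817 2.0983885102492823
vialb [0.5198 0.0337 0.067 ] r 0.1353150655320127 ang 103.88122068753667 1.8130693319883624
viala [ 0.4498 -0.2076  0.067 ] r 0.1268826478304819 ang -109.26767845807572 -1.9070807551039022
idx [ 0.6647 -0.0541  0.0964] r 0.15283611353355453 ang 32.155345895899394 0.5612166580010902
ptr [ 0.5997 -0.2269  0.115 ] r 0.1488260925277351 ang -43.32417982423721 -0.7561495836590376
grip [ 0.4971 -0.0371  0.1631] r 0.06827052590809823 ang 123.10643050798429 2.148612542741921
```

Call:
send_rows --increments '[10,20,25,4,26,46,25,8,26,46,6,8,26,46,0,8,26,46,0,8]' --gripper 45 --squeeze 25

```text
time_s: 1.88
tool_pos: [0.3547, -0.2894, 0.2607]
ee_rot: [2.69, 1.621, 0.0]
force: [-0.5, 0.2, -0.4]
grip_width: 0.524
grasp_force: 0.0
```

```bash
python3 -c "
from h import *
s=manip.sense();print(s)"
```

```text
{'time_s': 1.875, 'joint_positions': array([-6.84353875e-01, -1.04223699e-01,  9.68805118e-02,  1.77115118e+00,
        6.21240218e-05,  1.37288837e+00]), 'qvel': array([ 0.89324027, -0.21537867, -0.20587046,  0.01290088,  0.00281534,
       -0.22709384]), 'tau': array([ -8.11658978, -38.98459911,  46.43270373,   0.49489193,
        -0.07441786,   0.33353571]), 'tool_pos': array([ 0.35470513, -0.28937462,  0.260724  ]), 'ee_rot': array([2.69046520e+00, 1.62071013e+00, 4.89027205e-04]), 'force': array([-0.45289206,  0.17306355, -0.35277746]), 'wrist_torque': array([-0.03842186, -0.06662398,  0.04127801]), 'grasp_force': 0.0, 'grip_width': 0.5244260047046913}
```

Call:
send_rows --increments '[29,50,0,8.6,29,50,0,8.6,29,50,0,8.6,29,50,0,8.6,30,51,0,8.6]'

```text
time_s: 2.5
tool_pos: [0.5008, -0.038, 0.2607]
ee_rot: [1.908, 2.495, 0.0]
force: [0.9, -1.4, 0.1]
grip_width: 0.529
grasp_force: 0.0
```

Call:
send_rows --increments '[0,0,-30,0,0,0,-20,0,0,0,0,0]'

```text
time_s: 2.88
tool_pos: [0.4994, -0.0395, 0.2092]
ee_rot: [-1.913, -2.489, 0.002]
force: [0.1, -0.3, 0.7]
grip_width: 0.532
grasp_force: 0.0
```

```bash
python3 - <<'E'
from h import *
out=[]
for c,x,y,n in (('top',250,150,1),('side',270,110,1)):
    im,d=manip.get_image(c);out.append(cv2.resize(im[y:y+120,x:x+100,::-1],None,fx=4,fy=4,interpolation=cv2.INTER_CUBIC))
cv2.imwrite('pics/a.png',np.hstack(out));s=manip.sense();print(s['tool_pos'],s['force'])
print(proj('top',s['tool_pos']),proj('side',s['tool_pos']))
E
```

```text
[ 0.50017687 -0.03991306  0.21128968] [ 0.20959963 -0.06895019  1.61447716]
[[321.52361149 221.32092655]] [[330.06660405 167.92104361]]
```

View pics/a.png

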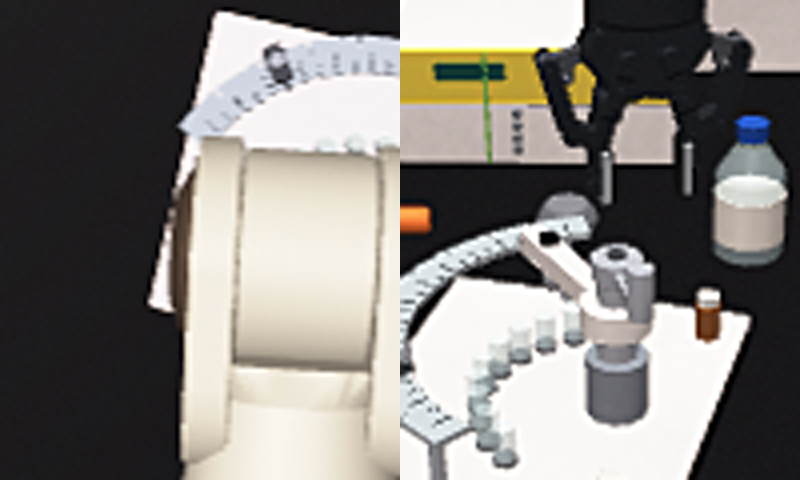

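Call:
send_rows --increments '[0,0,-25,0,0,0,-15,0,0,0,-10,0]'

```text
time_s: 3.35
tool_pos: [0.5001, -0.04, 0.1604]
ee_rot: [1.915, 2.49, 0.0]
force: [-0.1, -0.0, 1.3]
grip_width: 0.529
grasp_force: 0.0
```

Call:
send_rows --increments '[0,0,0,0,0,0,0,0,0,0,0,0,0,0,0,0]' --gripper 5 --squeeze 25

```text
time_s: 3.85
tool_pos: [0.5003, -0.0398, 0.1609]
ee_rot: [1.915, 2.49, 0.0]
force: [-0.7, -0.2, -0.5]
grip_width: 0.06
grasp_force: 0.0
```

```bash
python3 - <<'E'
from h import *
im,d=manip.get_image('side');x,y=280,120
a=cv2.resize(im[y:y+90,x:x+100,::-1],None,fx=6,fy=6,interpolation=cv2.INTER_CUBIC)
cv2.imwrite('pics/b.png',a);s=manip.sense();print(s['tool_pos'],s['force'],s['grasp_force'])
print((proj('side',s['tool_pos'])-[x,y])*6)
E
```

```text
[ 0.50024771 -0.03979441  0.16073926] [-0.80856672  0.43139484  0.22417311] 0.0
[[299.87977196 387.07640867]]
```

View pics/b.png

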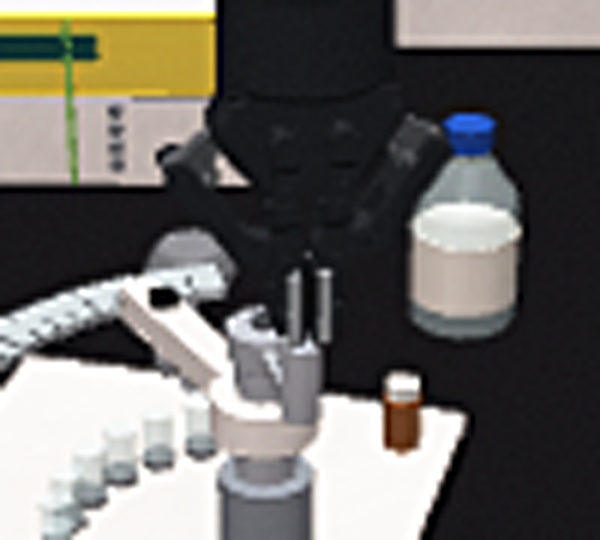

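```bash
python3 - <<'E'
from h import *
np.set_printoptions(precision=3,suppress=True,linewidth=200)
im,d=manip.get_image('side')
c=manip.calibration('side');R=np.array(c['R']);t=np.array(c['t'])
def X(u,v):
    o,r=ray('side',(u,v));return o+r*d[v,u]
for u,v in ((329,166),(329,172),(334,166),(334,174),(331,168),(328,178),(330,178),(332,178),(330,182),(330,186),(322,174),(325,170),(330,162),(318,190)): print(u,v,im[v,u],X(u,v))
E
```

```text
329 166 [169 169 171] [ 0.503 -0.027  0.223]
329 172 [135 134 137] [ 0.503 -0.028  0.205]
334 166 [136 135 137] [ 0.49  -0.031  0.222]
334 174 [137 137 139] [ 0.49  -0.031  0.198]
331 168 [5 6 7] [ 0.498 -0.043  0.209]
328 178 [160 159 166] [ 0.506 -0.035  0.184]
330 178 [225 227 241] [ 0.5   -0.037  0.183]
332 178 [183 180 191] [ 0.495 -0.036  0.183]
330 182 [136 133 139] [ 0.5   -0.033  0.173]
330 186 [132 130 135] [ 0.5   -0.033  0.16 ]
322 174 [78 78 81] [ 0.524 -0.1    0.16 ]
325 170 [19 20 23] [ 0.513 -0.031  0.21 ]
330 162 [36 37 38] [ 0.506 -0.493 -0.001]
318 190 [189 177 171] [ 0.535 -0.084  0.117]
```

Call:
send_rows --increments '[0,0,2,0,0,0,0,0,0,0,0,0]' --gripper 48

```text
time_s: 4.32
tool_pos: [0.5001, -0.0398, 0.1625]
ee_rot: [-1.915, -2.49, -0.0]
force: [-0.0, 0.8, -0.4]
grip_width: 0.562
grasp_force: 0.0
```

Call:
send_rows --increments '[0,0,-10,0,0,0,-8,0,0,0,-8,0]'

```text
time_s: 4.7
tool_pos: [0.4999, -0.0398, 0.1356]
ee_rot: [-1.915, -2.49, 0.001]
force: [-0.3, -0.3, 0.0]
grip_width: 0.561
grasp_force: 0.0
```

Call:
send_rows --increments '[0,0,0,0,0,0,0,0,0,0,0,0,0,0,0,0]' --gripper 5

```text
time_s: 5.2
tool_pos: [0.5, -0.0397, 0.1364]
ee_rot: [-1.915, -2.49, 0.0]
force: [-0.9, 0.6, -2.5]
grip_width: 0.223
grasp_force: 25.2
```

Call:
send_rows --increments '[-7.9,-3.1,0,7.5,-7.4,-4.2,0,7.5,-6.8,-5.1,0,7.5,-6.1,-5.9,0,7.5]'

```text
time_s: 5.7
tool_pos: [0.4714, -0.0577, 0.1365]
ee_rot: [-1.198, -2.903, -0.001]
force: [-1.3, 3.0, -2.3]
grip_width: 0.219
grasp_force: 25.3
```

Call:
send_rows --increments '[-5.3,-6.7,0,7.5,-4.3,-7.3,0,7.5,-3.4,-7.8,0,7.5,-2.3,-8.2,0,7.5,0,0,0,0]'

```text
time_s: 6.32
tool_pos: [0.4548, -0.0886, 0.1364]
ee_rot: [-0.411, -3.111, 0.001]
force: [-9.1, -1.8, 0.8]
grip_width: 0.218
grasp_force: 25.6
```

Call:
send_rows --increments '[0,0,0,0,0,0,0,0,0,0,0,0,0,0,30,0,0,0,35,0]' --gripper 48

```text
time_s: 6.95
tool_pos: [0.4564, -0.088, 0.2019]
ee_rot: [-0.413, -3.113, -0.0]
force: [0.6, -0.5, 0.2]
grip_width: 0.561
grasp_force: 0.0
```

Call:
send_rows --increments '[25,-22,0,-8.7,25,-22,0,-8.7,25,-22,0,-8.7,25,-23,0,-8.7,25,-23,0,-8.6]'

```text
time_s: 7.58
tool_pos: [0.5826, -0.2009, 0.2014]
ee_rot: [1.542, 2.737, 0.0]
force: [0.3, -0.4, 0.0]
grip_width: 0.561
grasp_force: 0.0
```

Call:
send_rows --increments '[0,0,-30,0,0,0,0,0]'

```text
time_s: 7.82
tool_pos: [0.5808, -0.1999, 0.169]
ee_rot: [-1.533, -2.737, 0.001]
force: [-0.0, -0.1, 0.2]
grip_width: 0.563
grasp_force: 0.0
```

```bash
python3 - <<'E'
from h import *
im,d=manip.get_image('side');x,y=260,110
a=cv2.resize(im[y:y+120,x:x+120,::-1],None,fx=4.9,fy=4.9,interpolation=cv2.INTER_CUBIC)
cv2.imwrite('pics/c.png',a);s=manip.sense();print(s['time_s'],s['tool_pos'],s['ee_rot'],s['force'],s['grasp_force'])
print((proj('side',s['tool_pos']+[0,0,.026])-[x,y])*4.9)
E
```

```text
7.875 [ 0.58110026 -0.19984981  0.17090827] [-1.53401583e+00 -2.73935536e+00  5.65412964e-04] [0.25766654 0.11210392 0.0751036 ] 0.0
[[215.01285248 182.22759192]]
```

View pics/c.png

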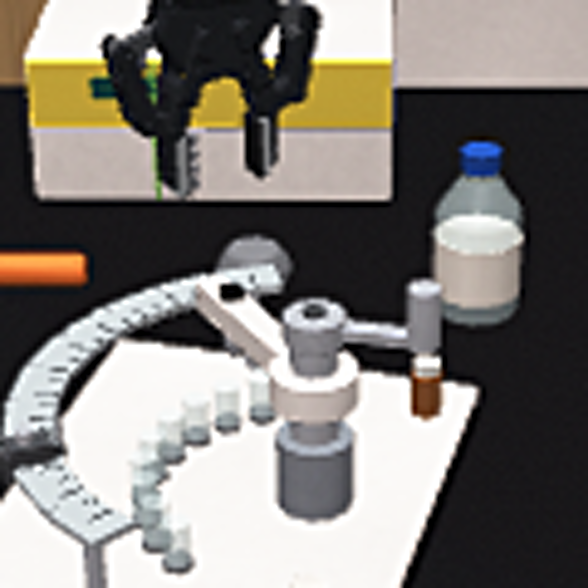

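Call:
send_rows --increments '[0,0,-40,0,0,0,-25,0,0,0,-20,0,0,0,-10,0]'

```text
time_s: 8.38
tool_pos: [0.5816, -0.1998, 0.0771]
ee_rot: [1.534, 2.741, 0.0]
force: [-0.9, -0.0, 0.1]
grip_width: 0.563
grasp_force: 0.0
```

Call:
send_rows --increments '[0,0,0,0,0,0,0,0,0,0,0,0,0,0,0,0]' --gripper 5 --squeeze 20

```text
time_s: 8.88
tool_pos: [0.582, -0.2003, 0.0779]
ee_rot: [1.534, 2.74, 0.0]
force: [-2.0, -0.1, 5.9]
grip_width: 0.23
grasp_force: 22.7
```

```bash
python3 - <<'E'
import numpy as np
a=np.radians(-57.6+7.6*np.arange(11));p=115.8*np.c_[np.cos(a),np.sin(a)]
print(np.round(np.diff(p,axis=0),1).tolist(),p[-1]+[520,-102.5])
E
```

```text
[[12.4, 9.1], [11.1, 10.6], [9.6, 12.0], [7.9, 13.2], [6.1, 14.1], [4.2, 14.8], [2.2, 15.2], [0.2, 15.3], [-1.9, 15.2], [-3.9, 14.9]] [629.87984215 -65.94784152]
```

Call:
send_rows --increments '[12.4,9.1,0,7.6,11.1,10.6,0,7.6,9.6,12.0,0,7.6,7.9,13.2,0,7.6]'

```text
time_s: 9.38
tool_pos: [0.6225, -0.1555, 0.0778]
ee_rot: [0.757, 3.049, -0.002]
force: [-9.3, -1.6, 9.1]
grip_width: 0.227
grasp_force: 22.3
```

Call:
send_rows --increments '[6.1,14.1,0,7.6,4.2,14.8,0,7.6,2.2,15.2,0,7.6,0.2,15.3,0,7.6]'

```text
time_s: 9.88
tool_pos: [0.6347, -0.0965, 0.0779]
ee_rot: [0.068, -3.14, 0.003]
force: [-10.1, -6.1, 9.8]
grip_width: 0.228
grasp_force: 22.4
```

Call:
send_rows --increments '[-1.9,15.2,0,7.6,-3.9,14.9,0,7.6,0,0,0,0]'

```text
time_s: 10.25
tool_pos: [0.6285, -0.066, 0.0778]
ee_rot: [0.481, -3.103, 0.003]
force: [-9.4, -6.8, 7.7]
grip_width: 0.226
grasp_force: 25.3
```

```bash
python3 - <<'E'
from r import *
out=[]
for c,x,y in (('side',250,150),('top',300,140)):
    im,d=manip.get_image(c);cv2.imwrite(f'pics/{c}1.png',im[:,:,::-1]);out.append(cv2.resize(im[y:y+80,x:x+65,::-1],None,fx=6,fy=6,interpolation=cv2.INTER_CUBIC))
    for n in ('index_tip','pointer_tip'):
        for k in manip.tip_of(c,n)[:1]: print(c,n,k['p'],k['centre']);rep(n,atz(c,k['centre'],.104))
cv2.imwrite('pics/d.png',np.hstack(out));s=manip.sense();print(s['time_s'],s['tool_pos'],s['force'],s['grasp_force'])
E
```

```text
[ 0.5194 -0.1016] -0.2451321376228217 -14.045036908807745
[[-2.8386 -0.4939]
 [-0.1771  0.7906]
 [ 0.9381  0.8099]
 [ 2.0776 -1.1066]]
side index_tip 0.56 [269.8, 196.3]
index_tip [ 0.6727 -0.0675  0.104 ] r 0.15695685274983318 ang 26.587669792579355 0.46404237831354755
top index_tip 0.71 [425.0, 246.6]
index_tip [ 0.4154 -0.3697  0.104 ] r 0.2876121873822796 ang -97.15631047368956 -1.6956975068557343
10.55 [ 0.6288 -0.0667  0.0778] [-8.8644 -4.4133  7.993 ] 24.012317955493927
```

View pics/d.png

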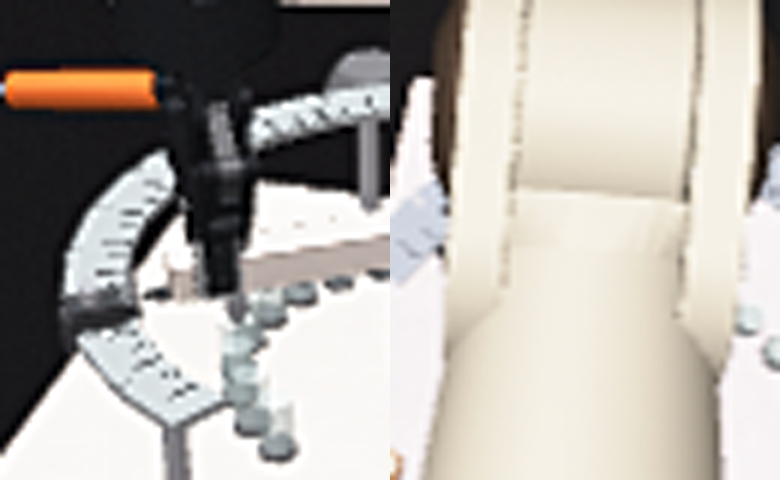

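Call:
send_rows --increments '[-1.5,2.5,0,1.4,-1.5,2.5,0,1.4,0,0,0,0]'

```text
time_s: 10.92
tool_pos: [0.6269, -0.0615, 0.0779]
ee_rot: [-0.553, 3.091, -0.003]
force: [-2.7, -4.1, 5.4]
grip_width: 0.223
grasp_force: 23.1
```

Call:
send_rows --increments '[0,0,0,0,0,0,0,0,0,0,0,0,0,0,30,0,0,0,50,0]' --gripper 42

```text
time_s: 11.55
tool_pos: [0.6255, -0.0605, 0.1554]
ee_rot: [0.553, -3.089, -0.002]
force: [2.0, -0.2, 1.4]
grip_width: 0.493
grasp_force: 0.0
```

Call:
send_rows --increments '[-30,-25,50,-8,-30,-50,10,-8,-30,-50,0,-8,-30,-50,0,-8,-30,-50,0,-8]'

```text
time_s: 12.18
tool_pos: [0.4759, -0.2867, 0.2158]
ee_rot: [0.544, 3.094, -0.0]
force: [0.6, -0.3, -0.9]
grip_width: 0.49
grasp_force: 0.0
```

Call:
send_rows --increments '[-30,-45,0,-4,-20,-30,0,-4,0,0,0,0]'

```text
time_s: 12.55
tool_pos: [0.4257, -0.362, 0.2156]
ee_rot: [-0.758, -3.049, 0.0]
force: [0.2, -0.0, -0.8]
grip_width: 0.494
grasp_force: 0.0
```

```bash
python3 - <<'E'
from r import *
out=[]
for c,x,y in (('side',250,175),('top',308,155)):
    im,d=manip.get_image(c);cv2.imwrite(f'pics/{c}2.png',im[:,:,::-1]);out.append(cv2.resize(im[y:y+60,x:x+40,::-1],None,fx=10,fy=10,interpolation=cv2.INTER_CUBIC))
    for n in ('index_tip','pointer_tip'):
        for k in manip.tip_of(c,n)[:2]: print(c,n,k['p'],k['centre']);rep(n,atz(c,k['centre'],.104))
cv2.imwrite('pics/e.png',np.hstack(out));s=manip.sense();print(s['time_s'],s['tool_pos'],s['force'],s['grasp_force'])
E
```

```text
[ 0.5194 -0.1016] -0.2451321376228217 -14.045036908807745
[[-2.8386 -0.4939]
 [-0.1771  0.7906]
 [ 0.9381  0.8099]
 [ 2.0776 -1.1066]]
side index_tip 0.52 [273.3, 200.2]
index_tip [ 0.6598 -0.0469  0.104 ] r 0.15061568107899484 ang 35.336953600420856 0.6167461879518086
side pointer_tip 0.58 [274.0, 203.3]
pointer_tip [ 0.6556 -0.0309  0.104 ] r 0.1534721278020822 ang 41.48563891853676 0.724060991421966
top index_tip 0.59 [323.7, 170.1]
index_tip [ 0.6673 -0.0527  0.104 ] r 0.15567639074286224 ang 32.33346730178824 0.5643254630021318
top index_tip 0.41 [340.9, 215.0]
index_tip [ 0.522  -0.1042  0.104 ] r 0.003631854675027694 ang -31.04872906989483 -0.5419025508293414
top pointer_tip 0.62 [321.5, 172.4]
pointer_tip [ 0.66   -0.0455  0.104 ] r 0.1513087837002558 ang 35.7979436122209 0.6247919814765269
12.85 [ 0.4277 -0.3595  0.2157] [ 0.0943 -0.1394  0.5159] 0.0
```

View pics/e.png

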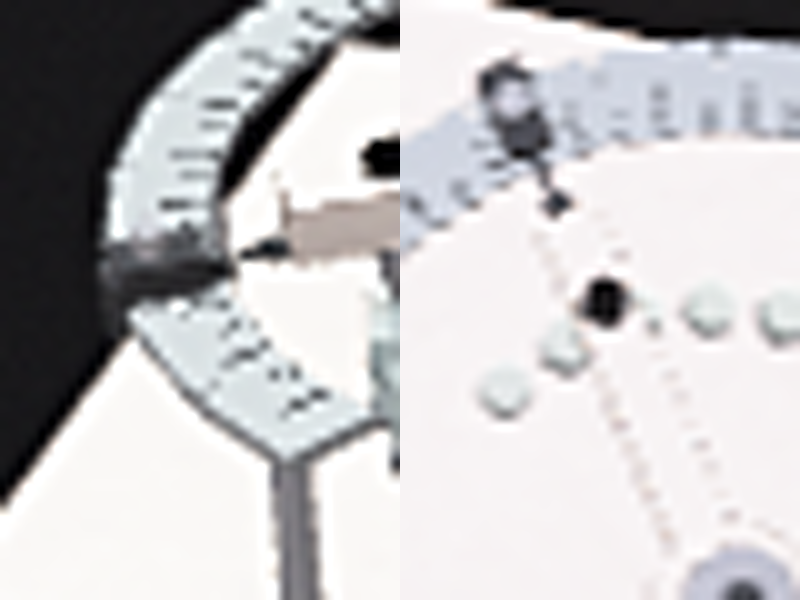

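```bash
cat > m.py <<'E'
from r import *
import sys
def cen(im,u,v,rad,f=None):
    g=im.astype(float).min(2);yy,xx=np.mgrid[:400,:640];m=np.hypot(xx-u,yy-v)<=rad
    w=np.clip(150-g,0,None)*m;return (w*xx).sum()/w.sum(),(w*yy).sum()/w.sum()
def meas(f,ptr,cap,clip=(320.5,166.5)):
    im=cv2.imread(f);q=cen(im,*cap,4);rep('cap',atz('top',q,.1235));
    q=cen(im,*ptr,2.2);rep('ptr',atz('top',q,.105))
    q=cen(im,*clip,7.5);print(q)
    for z in (.119,.110):rep('clip z%.3f'%z,atz('top',q,z))
E
python3 - <<'E'
from m import *
h=atz('top',(308+74.2/1-40,155+59.6),.16);print(h)
meas('pics/top2.png',(363.2-308+308-0.0-0 if 0 else 308+15.1,155+19.7),(308+20,155+29.7))
import m,r
m.rep
for f in ('top0','top2'):
    im=cv2.imread(f'pics/{f}.png')[155:182,314:334].min(2);print(im)
E
```

```text
[ 0.5194 -0.1016] -0.2451321376228217 -14.045036908807745
[[-2.8386 -0.4939]
 [-0.1771  0.7906]
 [ 0.9381  0.8099]
 [ 2.0776 -1.1066]]
[ 0.5207 -0.1044  0.16  ]
cap [ 0.6175 -0.0647  0.1235] r 0.10481377140192952 ang 34.669700756772535 0.6051004288868504
ptr [ 0.652  -0.0506  0.105 ] r 0.14208047544146457 ang 35.088924885194444 0.6124172702316163
(np.float64(319.2986334405145), np.float64(166.84163987138263))
clip z0.119 [ 0.6757 -0.0386  0.119 ] r 0.16844691095068268 ang 36.000058769115576 0.6283195564325239
clip z0.110 [ 0.6771 -0.0388  0.11  ] r 0.1697434725696231 ang 35.76786331334481 0.6242669812211552
[[255 255 229 137  68  29   4  14  16  21  23  22  22  25  27  26  26  27
   27  26]
 [247 247 251 255 255 255 239 170 114  28   3  10  14  17  20  22  23  25
   26  26]
 [244 244 244 245 247 248 250 253 255 255 255 228 152  90  28   4  11  16
   20  23]
 [243 244 244 244 244 244 245 245 246 247 248 251 255 255 255 232 179 123
   30   3]
 [243 244 245 245 246 246 245 244 245 245 245 245 246 249 251 253 254 254
  251 250]
 [244 245 248 252 238 195 233 246 245 246 246 239 240 237 21
[... 3406 characters left out ...]
 243 244
  243 243]
 [167 208 226 243 248 246 247 252 205  85 147 227 245 243 243 243 244 244
  243 243]
 [163 137 227 245 245 244 245 230 129  59  62 185 241 244 243 242 243 243
  244 244]
 [244 249 245 243 243 243 245 249 199 110 234 251 245 234 234 243 242 244
  244 244]
 [246 244 243 242 242 243 244 249 253 252 249 245 243 242 241 243 243 243
  243 243]
 [243 244 243 243 242 242 244 226 229 246 245 244 243 245 234 231 243 243
  243 243]
 [244 244 244 243 242 242 243 229 234 247 244 243 243 243 247 247 244 243
  242 242]
 [243 243 243 243 244 243 243 244 227 227 245 243 243 244 247 215 209 244
  242 242]
 [243 243 242 243 244 243 243 245 230 230 245 244 245 247 249 242 240 245
  243 243]]
```

```bash
python3 - <<'E'
from r import *
import r
for piv in (o,np.array([.5206,-.1035])):
    r.o=piv
    for n,p,z in (('clip',(318.1,163),.12),('clip',(318.9,165),.12),('clip',(319.7,167),.118),('tongue',(321.7,171),.104),('tongue',(321.75,171.7),.104),('ptr',(322.13,173),.104),('ptrblk',(323.3,175),.104)):
        rep(n,atz('top',p,z))
# side difference
a=cv2.imread('pics/side0.png')[:,:,0].astype(int);b=cv2.imread('pics/side2.png')[:,:,0].astype(int)
print(a[195:206,260:282]);print(b[195:206,260:282])
for ang in (33,34,35,36,37):
    t=np.radians(ang)+th
    print(ang,[proj('side',[*(r.o+rr*np.array([np.cos(t),np.sin(t)])),.104])[0] for rr in (.141,.151)])
E
```

```text
[ 0.5194 -0.1016] -0.2451321376228217 -14.045036908807745
[[-2.8386 -0.4939]
 [-0.1771  0.7906]
 [ 0.9381  0.8099]
 [ 2.0776 -1.1066]]
clip [ 0.6879 -0.0351  0.12  ] r 0.18110201778089327 ang 35.59360296495954 0.6212255643861597
clip [ 0.6814 -0.0375  0.12  ] r 0.17421767760714196 ang 35.64208269014373 0.622071695211086
clip [ 0.6753 -0.0399  0.118 ] r 0.16762601386418408 ang 35.64217936421772 0.6220733824919784
tongue [ 0.6645 -0.0463  0.104 ] r 0.15523880339505847 ang 34.92559316422869 0.6095665939278152
tongue [ 0.6622 -0.0464  0.104 ] r 0.15308525384468608 ang 35.19003069947118 0.6141818995836552
ptr [ 0.658  -0.0475  0.104 ] r 0.1487404982589008 ang 35.37460324689482 0.6174032982449912
ptrblk [ 0.6515 -0.0511  0.104 ] r 0.14134478151383736 ang 34.97986353070589 0.6105137905091064
clip [ 0.6879 -0.0351  0.12  ] r 0.18074124631152103 ang 36.29166263740723 0.6334090040457652
clip [ 0.6814 -0.0375  0.12  ] r 0.17385930446612052 ang 36.36787947333979 0.6347392387782407
clip [ 0.6753 -0.0399  0.118 ] r 0.16726819415160069 ang 36.39657760334184 0.6352401156359417
tongue [ 0.6645 -0.046
[... 2013 characters left out ...]

  239 205 180 227]
 [ 89  76  62  48  41  46  47  47  47  46  39  32  48 106 255 255 255 255
  255 255 255 253]
 [ 60  77  50  48  46  44  42  41  40  43  52 117 211 203 255 249 247 247
  247 247 248 247]
 [ 46  51  45  41  53  47  45  79  76  93 152 200 237 218 254 248 246 246
  246 246 246 246]
 [ 48  52  40  85 161 146 152 255 244 137 185 175 129 234 242 249 247 246
  246 246 246 246]]
33 [array([275.8487, 198.1843]), array([272.3846, 198.7597])]
34 [array([276.0305, 198.622 ]), array([272.573 , 199.2305])]
35 [array([276.2277, 199.0586]), array([272.7781, 199.7003])]
36 [array([276.4404, 199.4941]), array([273.   , 200.169])]
37 [array([276.6687, 199.9281]), array([273.2385, 200.6362])]
```

```bash
python3 - <<'E'
from r import *
for n,t,s in (('tongue',(321.75,171.8),(272.9,201.5)),('ptr',(322.13,173),(274.,200.0)),('ptr276',(322.9,174.5),(276,199.5))):
    X,e=tri(ray('top',t),ray('side',s));rep(n,X);print(np.array(e)*1e3)
# ray sheets at side for tongue: angle vs z
for z in (.098,.100,.102,.104,.106):
    print(z,'tongue side');rep('',atz('side',(272.9,201.5),z))
rep('ptr side',atz('side',(273.4,200.15),.104));rep('ptr side',atz('side',(276,199.5),.104))
# clip top outline in side
b=cv2.imread('pics/side0.png')[:,:,0].astype(int);print(b[192:214,254:276])
_,d=manip.get_image('side');np.set_printoptions(precision=1,suppress=True,linewidth=220);print(1e3*d[195:208,258:276]-1000)
E
```

```text
[ 0.5194 -0.1016] -0.2451321376228217 -14.045036908807745
[[-2.8386 -0.4939]
 [-0.1771  0.7906]
 [ 0.9381  0.8099]
 [ 2.0776 -1.1066]]
tongue [ 0.6618 -0.0465  0.0999] r 0.15267182072122545 ang 35.193165363053254 0.6142366097841048
[0.6676 0.6676]
ptr [ 0.6579 -0.0475  0.1043] r 0.14865101779135237 ang 35.38952784040108 0.6176637815411972
[0.0497 0.0497]
ptr276 [ 0.6527 -0.0498  0.1046] r 0.14298672726593173 ang 35.25900107429907 0.6153856597107366
[0.2737 0.2737]
0.098 tongue side
 [ 0.6617 -0.0494  0.098 ] r 0.1515145974159629 ang 34.1732501543733 0.5964357313014745
0.1 tongue side
 [ 0.6611 -0.0463  0.1   ] r 0.15208275884937764 ang 35.35142560245689 0.6169987720366927
0.102 tongue side
 [ 0.6606 -0.0432  0.102 ] r 0.15271473247083206 ang 36.52034086577351 0.6374001920583843
0.104 tongue side
 [ 0.66   -0.0401  0.104 ] r 0.15340972965663224 ang 37.67914380514938 0.6576251187322815
0.106 tongue side
 [ 0.6594 -0.037   0.106 ] r 0.15416689806274056 ang 38.827030004116295 0.6776595123424568
ptr side [ 0.6595 -0.0472  0.104 ] r 0.15028794178709598 ang 35.27604450628794 0.6156831237147
[... 3360 characters left out ...]
 103.2   101.6   103.4   107.    107.7   106.4   113.    107.2   109.1   114.6   120.5   250.1   246.4   250.7]
 [  294.8   298.1   104.8   102.7   105.6   107.1   104.5   110.7   107.7   115.1   108.6   114.8   113.2   118.2   113.5   246.4   243.7   247. ]
 [  296.1   287.2   110.8   107.9   106.4   106.8   107.9   111.2   112.    112.2   112.5   112.9   110.6   111.4   113.3   109.5   243.1   237.2]
 [  291.    292.6 -1000.    108.5   110.3   108.    105.9   109.1   105.2   105.7   110.9   104.6   108.8   109.4   107.    109.9   106.2   236.4]
 [  285.5   283.5   119.7   109.4   111.5   105.3   101.1   103.4   103.5   102.2   102.8   102.8    99.3   101.5   102.    104.    100.7   104.7]]
```

Call:
send_rows --increments '[5,54,0,2.6,5,54,0,2.6,6,54,0,2.6,6,54,0,2.6,6,55,0,2.6]' --gripper 48

```text
time_s: 13.52
tool_pos: [0.455, -0.0871, 0.2159]
ee_rot: [0.398, 3.116, 0.0]
force: [1.0, -0.3, 0.9]
grip_width: 0.562
grasp_force: 0.0
```

Call:
send_rows --increments '[0,0,0,0,0,0,-35,0,0,0,-25,0,0,0,-19,0,0,0,0,0]'

```text
time_s: 14.15
tool_pos: [0.4542, -0.0895, 0.1356]
ee_rot: [-0.402, -3.113, -0.0]
force: [0.3, 0.7, 0.7]
grip_width: 0.564
grasp_force: 0.0
```

Call:
send_rows --increments '[0,0,0,0,0,0,0,0,0,0,0,0,0,0,0,0]' --gripper 5 --squeeze 25

```text
time_s: 14.65
tool_pos: [0.4555, -0.0894, 0.1379]
ee_rot: [0.402, 3.114, -0.0]
force: [-1.4, 0.1, 6.3]
grip_width: 0.227
grasp_force: 25.1
```

Gripped; swing back clockwise 60°.

Call:
send_rows --increments '[2.3,8.2,0,-7.5,3.4,7.8,0,-7.5,4.3,7.3,0,-7.5,5.3,6.7,0,-7.5]'

```text
time_s: 15.15
tool_pos: [0.4709, -0.0593, 0.1379]
ee_rot: [1.2, 2.901, 0.0]
force: [1.0, -1.8, 5.3]
grip_width: 0.22
grasp_force: 25.0
```

Call:
send_rows --increments '[6.1,5.9,0,-7.5,6.8,5.1,0,-7.5,7.4,4.2,0,-7.5,7.9,3.1,0,-7.5]'

```text
time_s: 15.65
tool_pos: [0.4991, -0.0409, 0.1379]
ee_rot: [1.91, 2.493, 0.001]
force: [-2.0, -0.4, 6.0]
grip_width: 0.221
grasp_force: 25.1
```

Call:
send_rows --increments '[2,0.6,0,-1.8,2,0.5,0,-1.8,0,0,0,0]'

```text
time_s: 16.02
tool_pos: [0.5031, -0.0397, 0.1379]
ee_rot: [1.983, 2.435, 0.002]
force: [-0.7, 3.0, 6.9]
grip_width: 0.221
grasp_force: 25.1
```

Call:
send_rows --increments '[2,0.5,0,-1.8,2,0.4,0,-1.8,0,0,0,0]'

```text
time_s: 16.4
tool_pos: [0.507, -0.0388, 0.1379]
ee_rot: [2.058, 2.372, 0.002]
force: [-0.9, 2.1, 6.0]
grip_width: 0.223
grasp_force: 25.1
```

Call:
send_rows --increments '[1.5,0.3,0,-1,0,0,0,0]'

```text
time_s: 16.65
tool_pos: [0.5079, -0.0388, 0.1379]
ee_rot: [2.08, 2.354, 0.0]
force: [-3.6, 0.2, 7.7]
grip_width: 0.223
grasp_force: 25.3
```

Call:
send_rows --increments '[1.5,0.3,0,-1,0,0,0,0]'

```text
time_s: 16.9
tool_pos: [0.5081, -0.0389, 0.1378]
ee_rot: [-2.1, -2.335, 0.003]
force: [-11.7, -2.2, 10.6]
grip_width: 0.218
grasp_force: 25.7
```

Call:
send_rows --increments '[1.5,0.3,0,0,0,0,0,0,0,0,0,0]'

```text
time_s: 17.27
tool_pos: [0.5082, -0.0388, 0.1378]
ee_rot: [-2.099, -2.334, 0.007]
force: [-18.4, -3.3, 13.0]
grip_width: 0.224
grasp_force: 26.2
```

Call:
send_rows --increments '[-2,-0.4,0,0,0,0,0,0]'

```text
time_s: 17.52
tool_pos: [0.508, -0.0389, 0.1378]
ee_rot: [-2.101, -2.336, 0.002]
force: [-8.7, -1.9, 8.8]
grip_width: 0.218
grasp_force: 25.6
```

Call:
send_rows --increments '[0,0,0,0,0,0,0,0,0,0,0,0,0,0,30,0,0,0,50,0]' --gripper 48

```text
time_s: 18.15
tool_pos: [0.5082, -0.0384, 0.2161]
ee_rot: [-2.099, -2.334, 0.003]
force: [0.4, 0.1, 0.9]
grip_width: 0.565
grasp_force: 0.0
```

Call:
send_rows --increments '[-20,-50,10,0,-20,-50,0,0,-20,-50,0,0,-20,-50,0,0,-20,-50,0,0]'

```text
time_s: 18.77
tool_pos: [0.4082, -0.2901, 0.2267]
ee_rot: [2.1, 2.336, 0.0]
force: [0.9, 0.4, -0.1]
grip_width: 0.562
grasp_force: 0.0
```

Call:
send_rows --increments '[-20,-50,0,0,0,-40,0,0,0,0,0,0]'

```text
time_s: 19.15
tool_pos: [0.3883, -0.3807, 0.2257]
ee_rot: [-2.103, -2.332, 0.0]
force: [-0.4, 0.6, -0.8]
grip_width: 0.562
grasp_force: 0.0
```

```bash
python3 - <<'E'
from r import *
out=[];np.set_printoptions(suppress=True,linewidth=200)
for c,x,y,w in (('side',240,145,130),('top',280,145,130)):
    im,d=manip.get_image(c);cv2.imwrite(f'pics/{c}3.png',im[:,:,::-1]);out.append(cv2.resize(im[y:y+110,x:x+w,::-1],None,fx=3,fy=3,interpolation=cv2.INTER_CUBIC))
k=manip.tip_of('top','lever_grip');print(k);rep('grip',atz('top',k[0]['centre'],.166))
a=cv2.imread('pics/top2.png').astype(int);b=cv2.imread('pics/top3.png').astype(int)
print((b-a)[169:180,318:330].min(2))
a=cv2.imread('pics/side2.png').astype(int);b=cv2.imread('pics/side3.png').astype(int)
print(np.abs(b-a)[190:206,268:285].max())
cv2.imwrite('pics/f.png',np.hstack(out));s=manip.sense();print(s['time_s'],s['tool_pos'],s['force'],s['grasp_force'])
E
```

```text
[ 0.5194 -0.1016] -0.2451321376228217 -14.045036908807745
[[-2.8386 -0.4939]
 [-0.1771  0.7906]
 [ 0.9381  0.8099]
 [ 2.0776 -1.1066]]
[{'centre': [321.2, 220.2], 'p': 0.49}]
grip [ 0.5049 -0.0399  0.166 ] r 0.06339286804305998 ang 117.32545886496872 2.0477155536068734
[[ 0  0 -1  0 -1  0 -1 -1  0  0  0  0]
 [-1  0  1  1  1  0  0 -1  0 -1  0  0]
 [ 0 -1  0 -1 -2  0  0  0  0  0  0  0]
 [-1  0 -1  0  0  0  0 -1 -1  0  0  0]
 [ 0 -1  0 -1 -1 -1  0  0 -1  0  0  0]
 [ 0  0  0  0 -1  1  0  0  0  0  0  0]
 [-1  0  0  0 -1 -2  0  0  0  0 -1  0]
 [-1  0  0  0  0  1  0 -1  0  0  0  0]
 [ 0  0  0  0  0  0  0  0  0  0  0  0]
 [ 0  0  0  0 -1  0  0  0  0  0  0  0]
 [-1 -1 -1  0  0  0  0  0 -1  0  0  0]]
3
19.3 [ 0.389  -0.3781  0.2267] [-0.456  -0.4775  0.4532] 0.0
```

View pics/f.png

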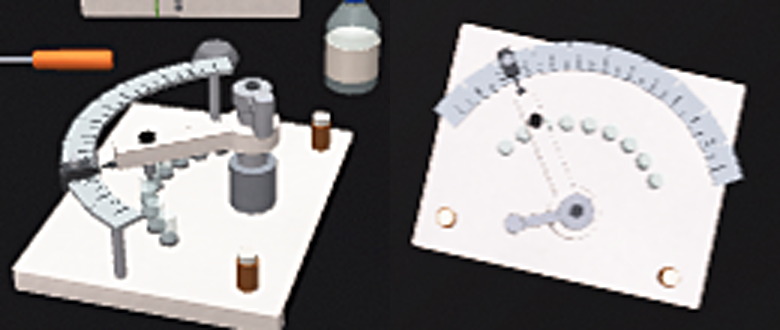

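The final view shows the pointer at the clip tongue (top crop about (520,90)). It has not moved since before clamping. The lever is at its stop and both vials are in place.

```bash
python3 -c "
from rig import manip
print(manip.hand_in())"
```

```text
the job is handed in; nothing more can be done
None
```

I handed the job in at about 19 s, no verdict shown: lever loosened to about 1.18 rad, pointer set on the index tip to within about 0.3° as measured in the pictures, lever turned back to its hard stop; the vials are in place, and the arm kept clear of the bottles and mouse, though I did not re-measure those.

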